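Shut the red ball valve on the fittings bench

ROBOT

A 6-joint arm with a two-finger parallel gripper is mounted at the origin on the work surface. World frame = base frame: x ahead of the robot, y to its left, z up, the work surface at z = 0. Lengths are in m, angles in rad, forces in N, time in s.
With the tool pointing down it reaches from about 0.35 to 0.85 m from the base axis. Payload 8.1 kg.
Tool frame: the origin (TCP) lies on the front face of the gripper's body, between the roots of the fingers; the fingertips stand 84 mm ahead of it and the grasp point (between the pads) lies 65 mm ahead of it; x points along the fingers, y is the direction in which the jaws open and shut, and the axes are right-handed (so a half turn about x gives the same grasp; the last joint's range is limited). The gripper opens to 93 mm and grips with 3 to 60 N. Pads are 15 mm wide; open, the fingers measure 128 mm over their backs; the gripper's body (75 mm by 188 mm) begins 65 mm behind the grasp point.
Start: joints at [1.134, 0.13, 1.488, -0, 1.523, -0.085], TCP at [0.207, 0.563, 0.303] pointing down, gripper open.
Joint ranges: [-2.96, 2.96], [-0.89, 2.26], [0.02, 2.5], [-1.34, 4.48], [0, 2.73], [-2.66, 2.66]. Speed limits (rad/s): [2.39, 2.39, 2.79, 3.14, 3.14, 3.14].

INTERFACE

Orientations are given as a rotation vector (axis times angle).
In Python, from plant import telemetry, read_camera, camera_params, robot gives the robot as it stands.
- The arm moves only by the tool step_arm, never from a script. Its argument "commands" is a list of rows, each an object with "xyz": the shift along the tool's x, y, z in mm, a list of three; "turn": the turn, a rotation vector about the tool's x, y, z in rad, a list of three; "grip": the finger opening in mm, from 0 to 93. In form: [{"xyz": [dx, dy, dz], "turn": [ax, ay, az], "grip": grip}, ...]. A call has 1 to 12 rows; each row is the pose to reach, as a shift and turn from the pose commanded when the call began, along the tool's axes at that moment; what a row does not reach only later rows make up. A row lasts 1/8 s, in which the tool goes at most 62.5 mm and 10.7 degrees, less where a joint would pass 70% of its speed; a pose out of reach is approached as far as the arm can. A call with a gripper value outside its range is refused whole. The fingers move at their own pace and stop on an object; "force" is the grip in N (left out, the last holds). Time passes only in rows, so rows that repeat a pose let the fingers close. It gives the time, the measured TCP pose, the force and the opening at its end, in the units of the state.
- telemetry.read_state(): the state, without advancing time (a new reading comes with each control period).
- read_camera(name): name is "side" or "top"; returns the picture (420x560x3 uint8, red, green, blue); there is no depth.
- camera_params(name): a dict with "mtx" (3x3 intrinsics, pixels), "k1" (the pictures are not rectified: a ray, as slopes to the right and down, at radius r is drawn at 1 + k1 r^2 times it, then the intrinsics apply), "rvec" (rotation vector, rad) and "tvec" (3), from world to camera coordinates, as OpenCV has them. Camera axes: x right, y down, z forward; pixel columns grow to the right and rows downward; lengths in m; the calibration is good to about 2 mm. A picture is of the moment at which its call begins. camera_params takes no time and is no camera call.
- robot.close_job(): hands the job in, once; it reports no verdict.
The state is a dict: "t": time; "q": joint angles; "dq": joint speeds; "joint_torque": joint torques, N m; "tool_pos": TCP position; "orientation": TCP orientation; "force": force on the tool from outside, world axes, zero at the start; "wrist_torque": the same for the moment, N m; "opening": finger opening in m.
Only numpy, scipy, OpenCV 4.12 (cv2) and the standard library are available. Lean on these libraries where they do the work, as an engineer would, in place of code of your own. Each camera call takes 0.05 s, during which the arm holds its last target. There are 200 camera calls.

TASK

Two brass ball valves stand on the fittings counter, both open, with their levers roughly along the pipe. Shut the red-handled one: push its lever clockwise (seen from above) through its quarter turn, until it is square across the pipe and right against its end stop, then let go and back off. Leave the lever of the blue-handled valve where it is.

Things in the scene. Friction and masses are not known exactly. Their poses are not given: they have to be found in the camera images.
- red_lever (a joint): Angle in rad of the red lever about its upright stem. 0 = open, lever along the pipe; grows clockwise seen from above; 1.571 = shut, lever square across the pipe, at the hard end stop. Starts between 0 and 0.3. A dry hinge that stays where it is left and has no spring; about 3 N pushed sideways at the grip moves it.
- red_stem (a point): Point on the red lever's upright turning axis at grip mid-height, 111 mm above the table; fixed. Brass ball valve on a fixed grey plate 85 x 200 mm. Pipe along y, 220 mm long, nothing of it above 75 mm but the stem and a gauge (48 mm across, 110 mm high) at y = -90 mm. Open lever points along +y, shut lever along +x; z up. Yaw within 26 degrees; red may be left or right of blue.
- red_handle (a point): Centre of the red plastic grip, 80 mm from the turning axis. The grip is a flat horizontal bar 18 mm wide, 14 mm high (104 to 118 mm above the table) and 80 mm long, reaching from 40 to 120 mm from the axis. This frame's y points along the lever away from the stem, x is level across the lever towards the shutting direction, z is up.
- blue_handle (a point): Centre of the blue plastic grip of the other ball valve, which is of the same make and size (no gauge); 80 mm from its own stem, axes as for the red one. This lever is to be left alone.

How it is judged:
By the outcome, as a careful person would: the job done as asked, in the order asked, and still so for the second after the job is handed in, with the robot touching nothing.
It also fails if it takes over 35 s, if anything falls off the work surface, if the arm or the gripper's body presses on something with over 40 N, if the wrist force passes 120 N, or if a joint passes its speed limit or range.

## Working session

There is one attempt and no reset: what is moved stays moved. The work goes in short steps, Python scripts to look and compute and a tool call to move; the robot and the scene stay as the last step left them, time stands still between calls to the robot, and variables do not carry over. Pictures are saved under pics/ and viewed, about 8 in all and at most 12, crops included, and the job is handed in when it is done.

Besides the shell and the picture viewer there is one more tool, called after "Request:" by a JSON object that holds its "fn" and its "kwargs", one argument or row to a line. step_arm: Moves the arm, as the interface text tells. Its arguments: {"type":"object","properties":{"commands":{"type":"array"},"force":{"type":"number"}},"required":["commands"]}

```bash
mkdir -p pics
cat > h.py <<'E'
import numpy as np, cv2
from plant import telemetry, read_camera, camera_params, robot
def ray(cam,px):
    p=camera_params(cam); K=np.array(p['mtx']); k=p['k1']
    R=cv2.Rodrigues(np.array(p['rvec'],float))[0]; t=np.array(p['tvec'],float)
    n=cv2.undistortPoints(np.array([[px]],float),K,np.array([k,0,0,0.]))[0,0]
    d=R.T@np.array([n[0],n[1],1]); return -R.T@t, d/np.linalg.norm(d)
def onz(cam,px,z):
    o,d=ray(cam,px); return o+d*(z-o[2])/d[2]
def two(pa,pb):
    o1,d1=ray('top',pa); o2,d2=ray('side',pb)
    s=np.linalg.lstsq(np.c_[d1,-d2],o2-o1,rcond=None)[0]
    a,b=o1+s[0]*d1,o2+s[1]*d2; return (a+b)/2, np.linalg.norm(a-b)
def blobs(im,col):
    h=cv2.cvtColor(im,cv2.COLOR_RGB2HSV)
    m=cv2.inRange(h,(0,130,60),(8,255,255))|cv2.inRange(h,(172,130,60),(180,255,255)) if col=='red' else cv2.inRange(h,(100,130,50),(130,255,255))
    cs=cv2.findContours(m,cv2.RETR_EXTERNAL,cv2.CHAIN_APPROX_NONE)[0]
    return sorted([c for c in cs if cv2.contourArea(c)>30],key=cv2.contourArea,reverse=True)
E
cat > look.py <<'E'
from h import *; import sys
s=telemetry.read_state(); print(s['t'],s['tool_pos'],s['orientation'],s['force'],s['opening'])
ims=[]
for c in('top','side'):
    im=read_camera(c); ims.append(im)
    cv2.imwrite(f'pics/{sys.argv[1]}_{c}.png',im[:,:,::-1])
    for col in('red','blue'):
        for b in blobs(im,col)[:4]: print(c,col,cv2.contourArea(b),np.round(cv2.minAreaRect(b)[0],1),np.round(cv2.boxPoints(cv2.minAreaRect(b))).tolist())
E
python3 look.py a
```

```text
0.0 [0.20654957 0.56288304 0.30171555] [ 0.27465428  1.5535807  -0.27741354] [ 0.37514202 -0.46060912  0.79082368] 0.0927300579646814
top red 249.5 [163.2 167.1] [[146.0, 161.0], [150.0, 154.0], [180.0, 173.0], [176.0, 180.0]]
top blue 243.0 [375. 206.] [[357.0, 199.0], [361.0, 193.0], [393.0, 213.0], [389.0, 219.0]]
top blue 39.5 [550.  247.5] [[541.0, 245.0], [559.0, 245.0], [559.0, 250.0], [541.0, 250.0]]
side red 83.5 [249.2 147.5] [[245.0, 139.0], [251.0, 138.0], [253.0, 156.0], [248.0, 157.0]]
side blue 1677.0 [ 48.5 140.8] [[-4.0, 124.0], [97.0, 114.0], [101.0, 158.0], [0.0, 168.0]]
side blue 1112.0 [73.5 34.1] [[45.0, 26.0], [98.0, 17.0], [102.0, 42.0], [49.0, 51.0]]
side blue 424.0 [77.5  5.5] [[45.0, 0.0], [110.0, 0.0], [110.0, 11.0], [45.0, 11.0]]
side blue 290.5 [ 9.  48.5] [[-0.0, 34.0], [18.0, 34.0], [18.0, 63.0], [0.0, 63.0]]
```

View pics/a_top.png

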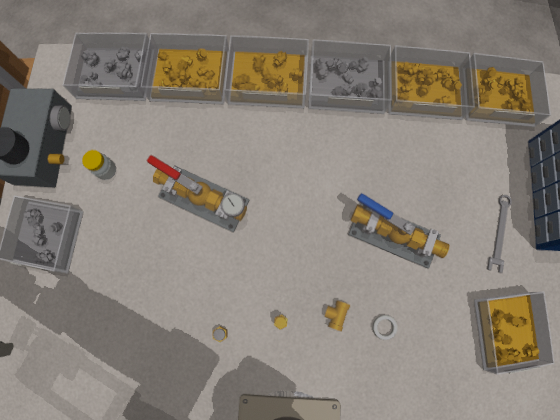

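View pics/a_side.png

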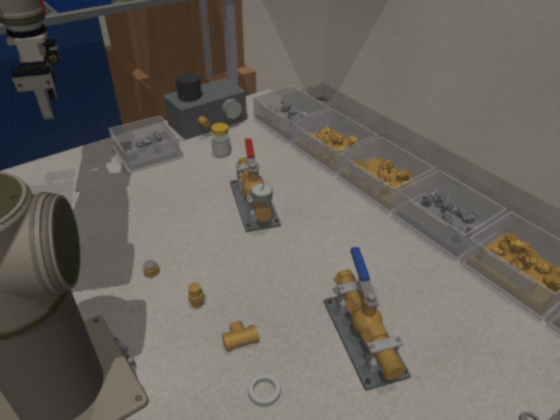

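The top view shows the red grip at about (163,167), with its gauge at (233,205) and the stem near (197,190). The blue grip is at (375,206), well off to the right. Clockwise swings the red grip up and to the right in this image.

```bash
cat > m.py <<'E'
from h import *
im=cv2.imread('pics/a_top.png')[:,:,::-1].copy()
print('two-view red',two((163.2,167.1),(249.2,147.5)))
b=cv2.boxPoints(cv2.minAreaRect(blobs(im,'red')[0]))
P=np.array([onz('top',p,.118)[:2] for p in b]); print(np.round(P,4).tolist())
c=onz('top',(163.2,167.1),.115)[:2]
e=[np.linalg.norm(P[i]-P[(i+1)%4]) for i in range(4)]; i=int(np.argmax(e)); u=P[i]-P[(i+1)%4]; u/=np.linalg.norm(u)
if u[1]<0:u=-u
print('c',c,'u',u,np.degrees(np.arctan2(u[1],u[0])),'edges',e,'stem',c-.08*u)
print('gauge',onz('top',(233,203.5),.11))
cv2.imwrite('pics/crop.png',cv2.resize(im[140:240,130:260,::-1],None,fx=6,fy=6,interpolation=cv2.INTER_CUBIC))
s=cv2.imread('pics/a_side.png')[130:235,215:295]; cv2.imwrite('pics/crops.png',cv2.resize(s,None,fx=5,fy=5,interpolation=cv2.INTER_CUBIC))
E
python3 m.py
```

```text
two-view red (array([0.57351886, 0.29755465, 0.11291998]), np.float64(0.0019766720041580295))
[[0.582, 0.3355], [0.5981, 0.3282], [0.5602, 0.2578], [0.5445, 0.2652]]
c [0.57199365 0.29731792] u [0.47384689 0.88060725] 61.71570211555027 edges [np.float64(0.01771513140748961), np.float64(0.08002166485108829), np.float64(0.017389959272741038), np.float64(0.07972639880783072)] stem [0.5340859  0.22686934]
gauge [0.50376798 0.14255012 0.11      ]
```

View pics/crop.png

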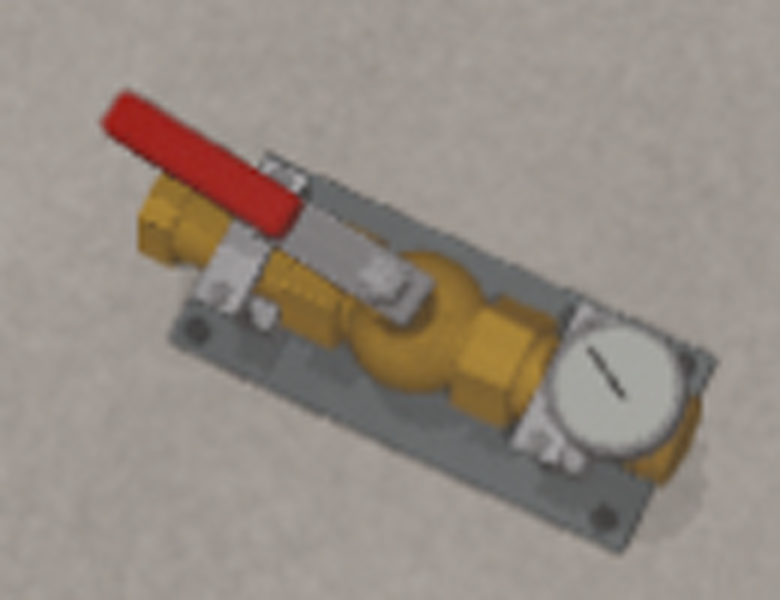

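The lever is at about 62° and the pipe (gauge to stem) at about 70° in the world frame, so the lever starts near 0.15 rad and shuts at about -20°. Two-view height is 113 mm, which agrees with the text. I'll push with closed fingers on the grip's counter-clockwise side.

```bash
cat > plan.py <<'E'
from h import *
from scipy.spatial.transform import Rotation as Ro
S=np.array([.534,.2269])
def target(phi,g,z,r=.08,flip=1):
    a=np.radians(phi); u=np.array([np.cos(a),np.sin(a),0]); n=np.array([-u[1],u[0],0])
    p=np.r_[S,z]+r*u+n*(.0165+g)
    x=np.array([0,0,-1.]); y=u*flip
    return p,Ro.from_matrix(np.c_[x,y,np.cross(x,y)])
def row(T,p0=None,R0=None):
    s=telemetry.read_state(); p0=s['tool_pos'] if p0 is None else p0; R0=Ro.from_rotvec(s['orientation']) if R0 is None else R0
    p,R=T; return np.round(R0.inv().apply(p-p0)*1000,0),np.round((R0.inv()*R).as_rotvec(),3)
E
python3 - <<'E'
from plan import *
s=telemetry.read_state(); print(np.round(Ro.from_rotvec(s['orientation']).as_matrix(),2))
for f in(1,-1):
  print(f,*row(target(61.7,.025,.30,flip=f)),*row(target(61.7,.025,.178,flip=f)))
E
```

```text
[[-0.    0.34  0.94]
 [-0.    0.94 -0.34]
 [-1.   -0.   -0.  ]]
1 [   2. -118.  393.] [0.142 0.    0.002] [ 124. -117.  393.] [0.142 0.    0.002]
-1 [   2. -118.  393.] [-2.999 -0.003  0.   ] [ 124. -117.  393.] [-2.999 -0.003  0.   ]
```

Request:
{"fn": "step_arm", "kwargs": {
  "commands": [
    {"xyz":[2,-118,393],"turn":[0.142,0,0],"grip":0},
    {"xyz":[2,-118,393],"turn":[0.142,0,0],"grip":0},
    {"xyz":[2,-118,393],"turn":[0.142,0,0],"grip":0},
    {"xyz":[2,-118,393],"turn":[0.142,0,0],"grip":0},
    {"xyz":[2,-118,393],"turn":[0.142,0,0],"grip":0},
    {"xyz":[2,-118,393],"turn":[0.142,0,0],"grip":0},
    {"xyz":[2,-118,393],"turn":[0.142,0,0],"grip":0},
    {"xyz":[2,-118,393],"turn":[0.142,0,0],"grip":0},
    {"xyz":[2,-118,393],"turn":[0.142,0,0],"grip":0},
    {"xyz":[2,-118,393],"turn":[0.142,0,0],"grip":0},
    {"xyz":[2,-118,393],"turn":[0.142,0,0],"grip":0},
    {"xyz":[2,-118,393],"turn":[0.142,0,0],"grip":0}
  ],
  "force": 20
}}

```text
t: 1.6
tool_pos: [0.5345, 0.3176, 0.3009]
orientation: [0.386, 1.536, -0.386]
force: [1.3, 0.3, -0.2]
opening: 0.0008
```

```bash
python3 look.py b
python3 - <<'E'
from plan import *
print(telemetry.read_state()['q']); print(*row(target(61.7,.025,.178)))
im=cv2.imread('pics/b_side.png')[60:240,180:340]; cv2.imwrite('pics/bs.png',cv2.resize(im,None,fx=3,fy=3))
E
```

```text
1.6 [0.53452533 0.31764269 0.30088302] [ 0.38638451  1.53591722 -0.38617379] [ 1.29443623  0.3209649  -0.23133733] 0.0007717570408830451
top red 91.5 [172.6 173. ] [[165.0, 173.0], [169.0, 166.0], [180.0, 173.0], [176.0, 180.0]]
top blue 241.0 [375. 206.] [[357.0, 199.0], [361.0, 193.0], [393.0, 213.0], [389.0, 219.0]]
top blue 126.0 [547.7 244.5] [[536.0, 249.0], [536.0, 239.0], [560.0, 240.0], [559.0, 250.0]]
side red 759.0 [22.5 10.5] [[-0.0, 0.0], [45.0, 0.0], [45.0, 21.0], [0.0, 21.0]]
side red 89.5 [249.2 147.5] [[245.0, 139.0], [251.0, 138.0], [254.0, 156.0], [247.0, 157.0]]
side blue 4353.0 [ 52.5 117.7] [[-20.0, 106.0], [105.0, 67.0], [125.0, 130.0], [0.0, 169.0]]
side blue 2789.0 [48.6 47.4] [[-8.0, 37.0], [97.0, 16.0], [105.0, 58.0], [0.0, 79.0]]
side blue 421.0 [77.5  5.5] [[45.0, 0.0], [110.0, 0.0], [110.0, 11.0], [45.0, 11.0]]
side blue 210.0 [359.8 263.4] [[351.0, 249.0], [358.0, 246.0], [369.0, 278.0], [362.0, 281.0]]
[ 4.53223011e-01  1.89793048e-01  1.42594329e+00  1.28726348e-05
  1.52572083e+00 -6.24359346e-01]
[123.  -0.   1.] [ 0.001  0.    -0.   ]
```

View pics/bs.png

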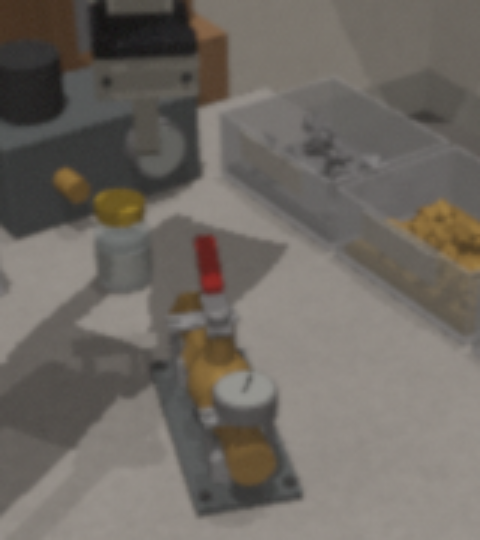

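The side view shows the closed fingers above and left of the red grip (crop (205,265)). Descending is clear of the jar.

Request:
{"fn": "step_arm", "kwargs": {
  "commands": [
    {"xyz":[60,0,1],"turn":[0,0,0],"grip":0},
    {"xyz":[100,0,1],"turn":[0,0,0],"grip":0},
    {"xyz":[123,0,1],"turn":[0,0,0],"grip":0},
    {"xyz":[123,0,1],"turn":[0,0,0],"grip":0},
    {"xyz":[123,0,1],"turn":[0,0,0],"grip":0},
    {"xyz":[123,0,1],"turn":[0,0,0],"grip":0}
  ]
}}

```text
t: 2.45
tool_pos: [0.5369, 0.3171, 0.1798]
orientation: [0.389, 1.533, -0.385]
force: [0.2, -0.2, 0.0]
opening: 0.0004
```

Run:
```python
from plan import *
s=telemetry.read_state(); print(s['tool_pos'],s['force'])
for g in(.012,.004,0): print(*row(target(61.7,g,.178)))
for ph in np.arange(58,24,-4): print(ph,*row(target(ph,0,.178)))
```

```text
[0.53686645 0.31706636 0.17983432] [ 0.23193397 -0.19054713  0.00718582]
[ 2. -1. 12.] [ 0.     0.002 -0.003]
[ 2. -1. 20.] [ 0.     0.002 -0.003]
[ 2. -1. 24.] [ 0.     0.002 -0.003]
58 [ 2.  0. 29.] [ 0.065  0.002 -0.003]
54 [ 2.  1. 35.] [ 0.135  0.002 -0.003]
50 [ 2.  1. 40.] [ 0.204  0.002 -0.003]
46 [ 2.  1. 46.] [ 0.274  0.002 -0.003]
42 [ 2.  0. 52.] [ 0.344  0.001 -0.003]
38 [ 2. -1. 57.] [ 0.414  0.001 -0.003]
34 [ 2. -2. 63.] [ 0.484  0.001 -0.003]
30 [ 2. -4. 68.] [ 0.553  0.001 -0.003]
26 [ 2. -6. 74.] [ 0.623  0.001 -0.003]
```

Request:
{"fn": "step_arm", "kwargs": {
  "commands": [
    {"xyz":[1,-1,10],"turn":[0,0,0],"grip":0},
    {"xyz":[1,-1,18],"turn":[0,0,0],"grip":0},
    {"xyz":[1,-1,22],"turn":[0,0,0],"grip":0},
    {"xyz":[1,0,26],"turn":[0.03,0,0],"grip":0},
    {"xyz":[1,0,29],"turn":[0.065,0,0],"grip":0},
    {"xyz":[1,1,35],"turn":[0.135,0,0],"grip":0},
    {"xyz":[1,1,40],"turn":[0.204,0,0],"grip":0},
    {"xyz":[1,1,46],"turn":[0.274,0,0],"grip":0},
    {"xyz":[1,0,52],"turn":[0.344,0,0],"grip":0},
    {"xyz":[1,-1,57],"turn":[0.414,0,0],"grip":0},
    {"xyz":[1,-1,57],"turn":[0.414,0,0],"grip":0}
  ]
}}

```text
t: 3.82
tool_pos: [0.5858, 0.2892, 0.1767]
orientation: [0.71, 1.452, -0.708]
force: [0.2, 3.9, -0.3]
opening: 0.0005
```

```bash
python3 look.py c
python3 - <<'E'
from plan import *
for ph in np.arange(34,-17,-4): print(ph,*row(target(ph,0,.178)))
im=cv2.imread('pics/c_side.png')[60:240,180:340]; cv2.imwrite('pics/cs.png',cv2.resize(im,None,fx=3,fy=3))
E
```

```text
3.825 [0.5858108  0.289177   0.17665465] [ 0.70990875  1.45194797 -0.70830448] [ 0.18440285  3.93689707 -0.31502861] 0.0004930618921548777
top blue 242.0 [375. 206.] [[357.0, 199.0], [361.0, 193.0], [393.0, 213.0], [389.0, 219.0]]
top blue 100.0 [548.1 245.2] [[537.0, 249.0], [537.0, 240.0], [559.0, 242.0], [559.0, 250.0]]
side red 756.0 [22.5 10.5] [[-0.0, 0.0], [45.0, 0.0], [45.0, 21.0], [0.0, 21.0]]
side red 100.5 [262.6 148.9] [[255.0, 156.0], [265.0, 138.0], [271.0, 142.0], [260.0, 159.0]]
side blue 12597.0 [49.1 91.9] [[-26.0, 40.0], [98.0, 15.0], [124.0, 144.0], [0.0, 168.0]]
side blue 374.0 [73.5  5.5] [[45.0, 0.0], [102.0, 0.0], [102.0, 11.0], [45.0, 11.0]]
side blue 210.0 [359.8 263.4] [[351.0, 249.0], [358.0, 246.0], [369.0, 278.0], [361.0, 281.0]]
34 [-1.  2.  6.] [ 0.071 -0.    -0.   ]
30 [-1.  3. 12.] [ 0.14 -0.   -0.  ]
26 [-1.  3. 18.] [ 0.21 -0.   -0.  ]
22 [-1.  2. 23.] [ 0.28 -0.   -0.  ]
18 [-1.  2. 29.] [ 0.35 -0.   -0.  ]
14 [-1.  1. 35.] [ 0.42 -0.   -0.  ]
10 [-1. -1. 40.] [ 0.489 -0.    -0.   ]
6 [-1. -2. 46.] [ 0.559 -0.    -0.   ]
2 [-1. -5. 51.] [ 0.629 -0.    -0.   ]
-2 [-1. -7. 56.] [ 0.699 -0.    -0.   ]
-6 [ -1. -10.  61.] [ 0.769 -0.    -0.   ]
-10 [ -1. -13.  66.] [ 0.839 -0.    -0.   ]
-14 [ -1. -17.  70.] [ 0.908 -0.    -0.   ]
```

View pics/cs.png

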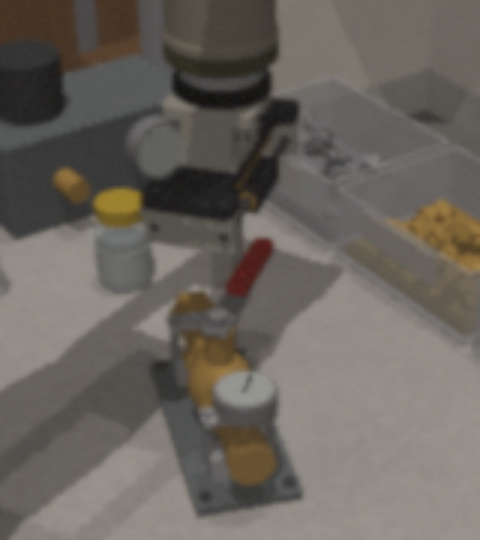

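The lever (crop (250,265)) is turning with the fingers behind it, at about 4 N. Continuing.

Request:
{"fn": "step_arm", "kwargs": {
  "commands": [
    {"xyz":[-1,2,6],"turn":[0.071,0,0],"grip":0},
    {"xyz":[-1,2,12],"turn":[0.14,0,0],"grip":0},
    {"xyz":[-1,2,18],"turn":[0.21,0,0],"grip":0},
    {"xyz":[-1,2,23],"turn":[0.28,0,0],"grip":0},
    {"xyz":[-1,1,29],"turn":[0.35,0,0],"grip":0},
    {"xyz":[-1,0,35],"turn":[0.42,0,0],"grip":0},
    {"xyz":[-1,-1,40],"turn":[0.489,0,0],"grip":0},
    {"xyz":[-1,-3,46],"turn":[0.559,0,0],"grip":0},
    {"xyz":[-1,-5,51],"turn":[0.629,0,0],"grip":0},
    {"xyz":[-1,-7,56],"turn":[0.699,0,0],"grip":0},
    {"xyz":[-1,-10,61],"turn":[0.769,0,0],"grip":0},
    {"xyz":[-1,-10,61],"turn":[0.769,0,0],"grip":0}
  ]
}}

```text
t: 5.42
tool_pos: [0.6149, 0.2342, 0.1774]
orientation: [1.285, 1.158, -1.287]
force: [-0.7, 1.6, -0.8]
opening: -0.0001
```

Run:
```python
from plan import *
s=telemetry.read_state(); print(s['tool_pos'],s['force'])
for ph in (-8,-10,-12,-14,-16,-17,-18,-19,-20,-21,-22,-23): print(ph,*row(target(ph,0,.178)))
```

```text
[0.61487562 0.23424689 0.17737315] [-0.70249519  1.63660744 -0.82150194]
-8 [-1.  1.  2.] [0.034 0.001 0.001]
-10 [-1.  1.  5.] [0.069 0.001 0.001]
-12 [-1.  2.  8.] [0.104 0.001 0.001]
-14 [-1.  2. 11.] [0.139 0.001 0.001]
-16 [-1.  2. 13.] [0.174 0.001 0.001]
-17 [-1.  2. 15.] [0.191 0.001 0.001]
-18 [-1.  2. 16.] [0.209 0.001 0.001]
-19 [-1.  2. 18.] [0.226 0.001 0.001]
-20 [-1.  2. 19.] [0.244 0.001 0.001]
-21 [-1.  2. 21.] [0.261 0.001 0.001]
-22 [-1.  2. 22.] [0.279 0.001 0.001]
-23 [-1.  2. 23.] [0.296 0.001 0.001]
```

Request:
{"fn": "step_arm", "kwargs": {
  "commands": [
    {"xyz":[0,1,3],"turn":[0.034,0,0],"grip":0},
    {"xyz":[0,1,6],"turn":[0.069,0,0],"grip":0},
    {"xyz":[0,2,8],"turn":[0.104,0,0],"grip":0},
    {"xyz":[0,2,11],"turn":[0.139,0,0],"grip":0},
    {"xyz":[0,2,13],"turn":[0.174,0,0],"grip":0},
    {"xyz":[0,2,15],"turn":[0.191,0,0],"grip":0},
    {"xyz":[0,2,16],"turn":[0.209,0,0],"grip":0},
    {"xyz":[0,2,16],"turn":[0.209,0,0],"grip":0}
  ]
}}

```text
t: 6.42
tool_pos: [0.6157, 0.2183, 0.1778]
orientation: [1.438, 1.043, -1.437]
force: [0.5, 4.2, -2.8]
opening: -0.0
```

Request:
{"fn": "step_arm", "kwargs": {
  "commands": [
    {"xyz":[0,0,1],"turn":[0.012,0,0],"grip":0},
    {"xyz":[0,0,2],"turn":[0.024,0,0],"grip":0},
    {"xyz":[0,0,2],"turn":[0.024,0,0],"grip":0}
  ]
}}

```text
t: 6.8
tool_pos: [0.6155, 0.2176, 0.1778]
orientation: [1.457, 1.03, -1.452]
force: [3.8, 9.7, -5.9]
opening: 0.0007
```

Force is rising and the motion has stalled, so this is probably the stop. I'll push slightly more to confirm.

Request:
{"fn": "step_arm", "kwargs": {
  "commands": [
    {"xyz":[0,0,1],"turn":[0,0,0],"grip":0},
    {"xyz":[0,0,2],"turn":[0,0,0],"grip":0},
    {"xyz":[0,0,2],"turn":[0,0,0],"grip":0}
  ]
}}

```text
t: 7.18
tool_pos: [0.6153, 0.2173, 0.1779]
orientation: [1.459, 1.032, -1.449]
force: [7.7, 17.3, -9.1]
opening: 0.0005
```

```bash
python3 look.py d
python3 - <<'E'
from plan import *
s=telemetry.read_state(); R=Ro.from_rotvec(s['orientation']); y=R.apply([0,1,0])
print('tool yaw',np.degrees(np.arctan2(y[1],y[0])), 'q',s['q'])
im=cv2.imread('pics/d_side.png')[60:240,180:340]; cv2.imwrite('pics/ds.png',cv2.resize(im,None,fx=3,fy=3))
E
```

```text
7.175 [0.61529142 0.21725617 0.17792784] [ 1.45939806  1.03169179 -1.44892935] [ 7.65630643 17.31929108 -9.05228796] 0.0004691211174085365
top blue 242.0 [375.  205.9] [[357.0, 199.0], [361.0, 193.0], [393.0, 213.0], [389.0, 219.0]]
top blue 122.0 [547.5 244.5] [[536.0, 239.0], [559.0, 239.0], [559.0, 250.0], [536.0, 250.0]]
side red 757.5 [22.5 10.5] [[-0.0, 0.0], [45.0, 0.0], [45.0, 21.0], [0.0, 21.0]]
side red 173.0 [285.4 161.1] [[269.0, 160.0], [301.0, 155.0], [302.0, 162.0], [270.0, 167.0]]
side blue 12944.5 [49.8 92.7] [[-24.0, 39.0], [100.0, 16.0], [124.0, 146.0], [0.0, 169.0]]
side blue 409.0 [77.   5.5] [[45.0, 0.0], [109.0, 0.0], [109.0, 11.0], [45.0, 11.0]]
side blue 211.5 [359.8 263.6] [[351.0, 249.0], [358.0, 246.0], [369.0, 278.0], [361.0, 281.0]]
tool yaw -19.372501118381333 q [0.25923594 0.35088821 1.46383857 0.00372044 1.32204631 0.59643704]
```

View pics/ds.png

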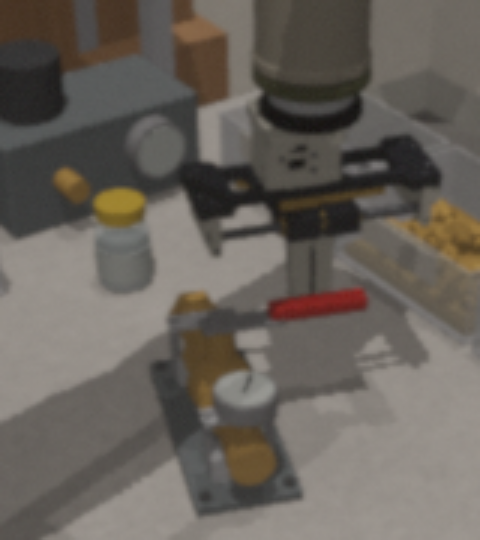

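The lever (crop (318,303)) is across the pipe, and about 19 N gives no further motion, so it is on the stop. Now I'll back off square and retreat upward.

Request:
{"fn": "step_arm", "kwargs": {
  "commands": [
    {"xyz":[0,0,-6],"turn":[0,0,0],"grip":0},
    {"xyz":[0,0,-20],"turn":[0,0,0],"grip":0},
    {"xyz":[0,0,-40],"turn":[0,0,0],"grip":0},
    {"xyz":[0,0,-40],"turn":[0,0,0],"grip":0},
    {"xyz":[-50,0,-40],"turn":[0,0,0],"grip":0},
    {"xyz":[-110,0,-80],"turn":[0,0,0],"grip":0},
    {"xyz":[-120,0,-140],"turn":[0,0,0],"grip":0},
    {"xyz":[-120,0,-200],"turn":[0,0,0],"grip":0},
    {"xyz":[-120,0,-200],"turn":[0,0,0],"grip":0},
    {"xyz":[-120,0,-200],"turn":[0,0,0],"grip":0},
    {"xyz":[-120,0,-200],"turn":[0,0,0],"grip":0}
  ]
}}

```text
t: 8.65
tool_pos: [0.6811, 0.4016, 0.2989]
orientation: [1.456, 1.028, -1.455]
force: [-0.9, -0.2, 0.6]
opening: 0.0006
```

```bash
python3 look.py e
python3 - <<'E'
from h import *
im=cv2.imread('pics/e_top.png')[:,:,::-1].copy()
cc=blobs(im,'red')
if cc:
    r=cv2.minAreaRect(cc[0]); b=cv2.boxPoints(r); P=np.array([onz('top',p,.118)[:2] for p in b])
    c=onz('top',r[0],.115)[:2]; i=int(np.argmax([np.linalg.norm(P[i]-P[(i+1)%4]) for i in range(4)])); u=P[i]-P[(i+1)%4]
    d=c-np.array([.534,.2269]); print('edge angle',np.degrees(np.arctan2(u[1],u[0])),'stem->centre',np.degrees(np.arctan2(d[1],d[0])),np.linalg.norm(d))
# plate long edge, from picture a crop corners
p=[onz('top',(130+x/6,140+y/6),.005)[:2] for x,y in((270,152),(717,360),(170,342),(622,552))]
for a,b in((0,1),(2,3)): v=p[a]-p[b]; print('plate',np.degrees(np.arctan2(v[1],v[0])),np.linalg.norm(v))
cv2.imwrite('pics/ec.png',cv2.resize(im[120:260,110:300,::-1],None,fx=4,fy=4))
E
```

```text
8.65 [0.68105454 0.40155413 0.29892269] [ 1.45601352  1.02776191 -1.45454471] [-0.90638851 -0.15723733  0.56183952] 0.0006180593265770822
top red 246.0 [210.9 152.9] [[199.0, 167.0], [216.0, 135.0], [223.0, 139.0], [206.0, 171.0]]
top blue 242.0 [375. 206.] [[357.0, 199.0], [361.0, 193.0], [393.0, 213.0], [389.0, 219.0]]
top blue 68.0 [547.5 247. ] [[536.0, 244.0], [559.0, 244.0], [559.0, 250.0], [536.0, 250.0]]
side red 179.5 [35.  10.5] [[25.0, 4.0], [45.0, 4.0], [45.0, 17.0], [25.0, 17.0]]
side red 156.0 [285.4 161.1] [[269.0, 160.0], [301.0, 156.0], [301.0, 162.0], [270.0, 166.0]]
side blue 4240.5 [ 53.4 120.8] [[-18.0, 113.0], [107.0, 73.0], [125.0, 129.0], [0.0, 169.0]]
side blue 2205.0 [55.6 45.6] [[6.0, 34.0], [97.0, 17.0], [105.0, 58.0], [14.0, 74.0]]
side blue 211.0 [359.6 263.5] [[351.0, 249.0], [358.0, 246.0], [369.0, 278.0], [361.0, 281.0]]
side blue 35.5 [ 42. 101.] [[28.0, 97.0], [56.0, 97.0], [56.0, 105.0], [28.0, 105.0]]
edge angle 159.1759349701636 stem->centre -20.483199507062366 0.08021835654282934
plate 68.3047588275685 0.19936831337639602
plate 69.03497515743723 0.19841905789007924
```

View pics/ec.png

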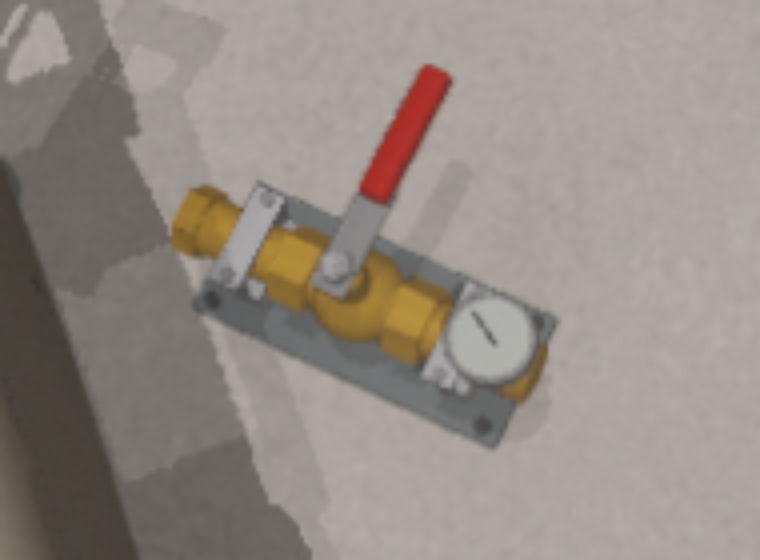

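The red lever sits square across the pipe: -20.5° to -20.8° against a shut direction of about -20° to -21.5°. The blue blob has not moved, and the arm is clear.

```bash
python3 -c "
from plant import robot
print(robot.close_job())"
```

```text
the job is handed in; nothing more can be done
None
```

The red valve is shut: I pushed its lever clockwise with closed fingers until it hit the end stop, backed off and raised the arm clear, and handed the job in at about 8.7 s.

- **End stop:** in the last 2 mm of commanded push, the force rose from about 10 to 19 N sideways while the tool moved less than 0.5 mm. I took that as the hard stop.
- **Final angle:** after letting go, the top view put the lever at about -20.5° to -20.8°. The expected shut direction is -19.8° from the gauge-to-stem line and -21° to -21.7° from the plate edges. These references disagree by up to about 2°, so the stall is the stronger evidence.
- **Blue lever and arm:** the blue grip was at the same pixels (375, 206) before and after. The arm ended in free space, with force readings near zero.

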